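# Load an insert tray into the free bay of a parts carousel

### The arm

A 6-joint arm with a two-finger parallel gripper is mounted at the origin on a cart in front of the work surface, level with it; the furniture and walls round the work are solid. World frame = base frame: x ahead of the robot, y to its left, z up, the work surface at z = 0. Lengths are in m, angles in rad, forces in N, time in s.
With the tool pointing down it reaches from about 0.25 to 0.725 m from the base axis. Payload 4 kg.
Tool frame: the origin (TCP) lies midway between the tips of the shut fingers; the grasp point (between the pads) lies 19 mm behind it; z points along the fingers, y is the line along which they close (so a half turn about z gives the same grasp; the last joint's range is limited). The gripper opens to 85 mm and grips with 20 to 120 N. Pads are 22 mm wide; open, the fingers measure 114 mm over their backs; the gripper's body (76 mm by 85 mm) begins 54 mm behind the grasp point. The pads swing forward as they close: fully open they stand 13 mm farther back than shut.
Start: joints at [-1.102, 0.241, 0.005, 1.335, 0, 1.571], TCP at [0.226, -0.446, 0.231] pointing down, gripper open.
Joint ranges: [-2.72, 2.72], [-1.05, 1.87], [-1.09, 1.28], [-1.99, 2.15], [-1.42, 1.44], [-3.14, 3.14]. Speed limits (rad/s): [2.79, 2.79, 3.14, 3.14, 3.14, 3.14].

### API

Orientations are given as a unit quaternion [x, y, z, w].
In Python, from workcell import bot gives the robot as it stands. The module is installed in compiled form; this text tells all that it offers.
- The arm moves only by the tool jog_arm, never from a script. Its argument "deltas" is a list of rows, each an object with "fingers": the opening, from 0 (shut) to 1 (fully open); "delta_pos": the shift along the tool's x, y, z normalised to -1 to 1, where 1 is 300 mm, a list of three; "yaw": the turn about the tool's z normalised to -1 to 1, where 1 is pi/4 rad. A call has 1 to 12 rows; each row is the pose to reach, as a shift and turn from the pose commanded when the call began, along the tool's axes at that moment; what a row does not reach only later rows make up. A row lasts 1/10 s, in which the tool goes at most 50 mm and 8.59 degrees, less where a joint would pass 70% of its speed; a pose out of reach is approached as far as the arm can. A call with a number of a shift or a turn outside -1 to 1 is refused whole. A call with a gripper value outside its range is refused whole. The fingers move at their own pace and stop on an object; the grip force is fixed at half the most. Time passes only in rows, so rows that repeat a pose let the fingers close. It gives the time, the measured TCP pose, the force, the opening and the grip force at its end, in the units of the state.
- bot.get_obs(): the state, without advancing time (a new reading comes with each control period).
- bot.camera(name): name is "side" or "top"; returns a dict with "image" (384x512x3 uint8, red, green, blue), "range_z" (384x512 float32, m along the optical axis (not along the pixel's ray), 0 where there is no reading), "fx", "fy", "cx", "cy" (pixels), "distortion" ([k1, k2, p1, p2, k3] as OpenCV has them; the pictures are not rectified), "rvec" (rotation vector, rad) and "tvec" (3), from world to camera coordinates, as OpenCV has them. Camera axes: x right, y down, z forward; pixel columns grow to the right and rows downward; lengths in m; the calibration is good to about 2 mm. A picture is of the moment at which its call begins.
- bot.job_done(): hands the job in; it is judged then, once.
The state is a dict: "clock": time; "joint_pos": joint angles; "joint_vel": joint speeds; "tau": joint torques, N m; "eef_pos": TCP position; "tool_rot": TCP orientation; "ft_force": force on the tool from outside, world axes, zero at the start; "ft_torque": the same for the moment, N m; "grip_width": finger opening in m; "grasp_force": force on a finger pad.
Only numpy, scipy, OpenCV 4.12 (cv2) and the standard library are available. Lean on these libraries where they do the work, as an engineer would, in place of code of your own. Each camera call takes 0.05 s, during which the arm holds its last target. There are 200 camera calls.

### The job

Turn the covered parts carousel by its red knob until its one empty bay stands squarely in the open gate of the clear cover. Then pick up the tray of brass inserts from the bench, keep it level, lower it (do not drop it) into that bay so that it sits flat between the corner stops, let go and leave the bay in the gate. Leave the bottles and the brush where they are.

Things in the scene. Friction and masses are not known exactly. Their poses are not given: they have to be found in the camera images.
- carousel_base: Fixed grey base disc of the carousel, radius 178 mm, 10 mm thick; a fixed clear cover disc of that radius lies 50-53 mm above the bench (screw heads to 56). Origin: centre of the underside, on the turning axis; z up; -x points from the axis to the gate, a yellow-trimmed cut-out in the cover, 132 mm wide, from 45 mm off the axis out to the rim. Place and heading differ at each start.
- gate (a point): Loading point on the fixed base: middle of the gate, 112 mm from the turning axis along the base's -x, 18 mm above the bench (the level of the bay floors). Axes as the base. The cover's edge stands 66 mm to either side of it.
- carousel (a joint): Angle of the white rotor disc (radius 163 mm, under the cover) about the vertical axis, rad, positive anticlockwise from above; 0 or any whole turns = empty bay exactly at the gate. Turns without end both ways, starts anywhere between 0.7 and 5.6; no detents; dry friction about 0.3 N m, stays where it is left.
- empty_bay (a point): Centre of the empty bay's floor (orange pad) on the rotor, 112 mm from the axis, 18 mm above the bench. Axes turn with the rotor: -x points outward, y tangential, z up. Four black L-shaped corner stops, 7 mm high with 14 mm legs, leave a pocket 91 mm long radially, 63 mm wide; a tray goes in with its long side radial, either way round. The other three bays hold trays (fixed).
- knob_grip (a point): Grip point of the red bar knob, on the turning axis, 87 mm above the bench. The bar is 60 mm long, 16 mm thick, from 68 to 102 mm above the bench, and turns the rotor; under it a black collar of radius 22 mm (from 60 mm up), then the cover. Axes turn with the rotor as those of the empty bay: the bar lies along x, pointing at the empty bay; take it across y.
- tray: The loose tray to load: black, with brass inserts (part of it), 62 mm wide along its x, 90 mm long along its y, 22 mm high, 0.10 to 0.17 kg. Origin: centre of its underside. Walls flare: foot 56 x 82 mm, rim 62 x 90 mm. Take it across the 62 mm width, at the rim. Starts flat on the bench right of the carousel, long side within 0.5 rad of world y.
- thread_lock: Bystander: red dosing bottle, diameter 33 mm, 88 mm high, standing. Origin: centre of its underside.
- silicone_oil: Bystander: white bottle with orange nozzle, diameter 38 mm, 105 mm high, standing. Origin: centre of its underside.
- dust_brush: Bystander: flat brush lying on the bench to the left of the carousel, 24 mm wide, 168 mm long (along its y), 10 mm high. Origin: centre of its underside.

How it is judged:
On the way, in this order (a step that is already met when the one before it is completed fails the run):
1. the empty bay stands in the gate, within 10 mm of its middle, and has stopped (horizontal distance between empty_bay and gate below 0.01 m and velocity of joint carousel between -0.1 and 0.1 rad/s), for 0.2 s.
2. the tray is lowered into the bay between the fingers, its foot less than 15 mm above the bay floor (horizontal distance between tray and empty_bay below 0.015 m and z of tray in the frame of empty_bay below 0.015 m and contact force between tray and the fingers above 0.5 N), for 0.04 s.
At the end, for the whole second after the job is handed in: The tray stands at rest and released in the formerly empty bay: centre within 9 mm of the bay's centre, foot less than 3 mm above the bay floor, tilted less than 0.05 rad, long side radial within 0.15 rad; and that bay is still within 10 mm of the middle of the gate (horizontal distance between empty_bay and gate below 0.01 m and horizontal distance between tray and empty_bay below 0.009 m and z of tray in the frame of empty_bay below 0.003 m and angle between tray's own z axis and vertical below 0.05 rad and angle between the y axis of tray and the x axis of empty_bay, either way round below 0.15 rad and linear speed of tray below 0.02 m/s); the robot touches nothing.
It fails at once if the tray is tipped by more than 0.6 rad (its inserts would spill) (angle between tray's own z axis and vertical above 0.6 rad).
It fails at once if a bottle or the brush is moved by more than 30 mm (distance of any of thread_lock, silicone_oil, dust_brush from where it was at the start of the episode above 0.03 m).
It also fails if it takes over 64 s, if anything falls off the work surface, if the arm or the gripper's body presses on something with over 40 N, if the wrist force passes 120 N, or if a joint passes its speed limit or range.

## Working session

There is one attempt and no reset: what is moved stays moved. The work goes in short steps, Python scripts to look and compute and a tool call to move; the robot and the scene stay as the last step left them, time stands still between calls to the robot, and variables do not carry over. Pictures are saved under pics/ and viewed, at most 10 in all, crops included, and the job is handed in when it is done.

Besides the shell and the picture viewer there is one more tool, called after ">>>" by a JSON object that holds its "op" and its "data". jog_arm: Moves the arm, as the interface text tells. Scaled input: -1 to 1 covers 300 mm each way for a shift and pi/4 rad each way for a turn. Its arguments: {"type":"object","properties":{"deltas":{"type":"array","items":{"type":"object","properties":{"fingers":{"type":"number"},"delta_pos":{"type":"array","items":{"type":"number"}},"yaw":{"type":"number"}}}}},"required":["deltas"]}

```bash
mkdir -p pics; cat > h.py <<'E'
import numpy as np, cv2
from workcell import bot
from scipy.spatial.transform import Rotation as R
def pts(c,uv,z):
    K=np.array([[c['fx'],0,c['cx']],[0,c['fy'],c['cy']],[0,0,1.]])
    n=cv2.undistortPoints(np.array(uv,float).reshape(-1,1,2),K,np.array(c['distortion'],float)).reshape(-1,2)
    Rm=cv2.Rodrigues(np.array(c['rvec'],float))[0]; t=np.array(c['tvec'],float).ravel()
    o=-Rm.T@t; d=np.c_[n,np.ones(len(n))]@Rm
    return o+d*((z-o[2])/d[:,2])[:,None]
def save(c,name,crop=None):
    im=c['image'][:,:,::-1]
    if crop: im=im[crop[1]:crop[3],crop[0]:crop[2]]; im=cv2.resize(im,None,fx=2,fy=2)
    cv2.imwrite('pics/'+name,im)
E
python3 - <<'E'
from h import *
o=bot.get_obs();print(o['eef_pos'],o['tool_rot'],o['clock'],R.from_quat(o['tool_rot']).as_matrix().round(3))
a=bot.camera('top');b=bot.camera('side')
im=np.hstack([a['image'],b['image']])[:,:,::-1]
cv2.imwrite('pics/a.png',cv2.resize(a['image'][:,:,::-1],(768,576)));cv2.imwrite('pics/b.png',b['image'][:,:,::-1])
print(a['tvec'],a['rvec'],a['fx'])
E
```

```text
[ 0.22562468 -0.44548589  0.23040336] [ 9.72651026e-01  2.32268958e-01 -2.50151931e-04 -1.02457142e-03] 0.0 [[ 0.892  0.452 -0.001]
 [ 0.452 -0.892  0.002]
 [-0.    -0.002 -1.   ]]
[-0.06507298  0.51540968  1.17888164] [ 2.20108019 -2.16934657  0.09185348] 349.68454975884174
```

View pics/a.png

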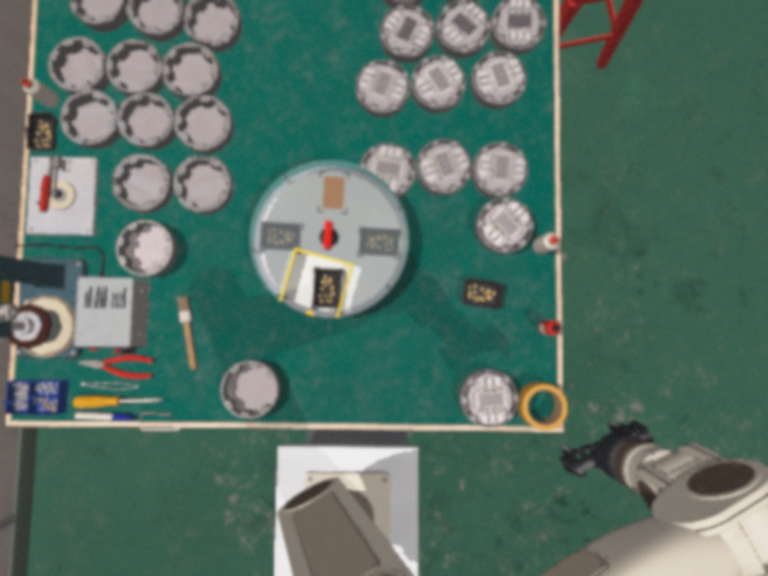

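View pics/b.png

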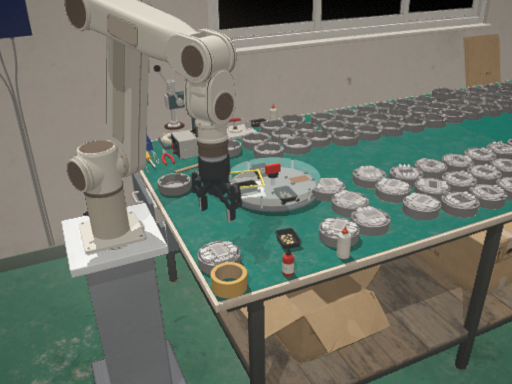

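The top view shows +x up and +y left. Scaled pixels: knob (328,236), orange empty bay (333,192), gate around (318,285), tray (483,293), bottles at right (545,242) and (548,328). The side view confirms the layout, with the tray clear of the bottles.

```bash
cat > m.py <<'E'
from h import *
def mask(c,lo,hi,box):
    h=cv2.cvtColor(c['image'],cv2.COLOR_RGB2HSV); m=cv2.inRange(h,lo,hi)
    k=np.zeros_like(m);x0,y0,x1,y1=box;k[y0:y1,x0:x1]=255
    return m&k
def rect(c,m,z):
    v,u=np.nonzero(m); p=pts(c,np.c_[u,v],z)[:,:2]
    r=cv2.minAreaRect(p.astype(np.float32)*1000); q=cv2.boxPoints(r)
    e=[q[1]-q[0],q[2]-q[1]]; e=max(e,key=np.linalg.norm)
    return np.round(r[0],1),np.round(r[1],1),round(float(np.arctan2(e[1],e[0])),3),p.mean(0).round(4),len(u)
E
python3 - <<'E'
from m import *
c=bot.camera('top')
print('knob',rect(c,mask(c,(0,150,100),(6,255,255),(200,135,240,175)),.10))
print('pad',rect(c,mask(c,(7,70,80),(20,255,255),(205,110,240,145)),.018))
h=mask(c,(22,90,120),(35,255,255),(170,150,250,220))
print('gate',rect(c,h,.053))
v,u=np.nonzero(h);p=pts(c,np.c_[u,v],.053)[:,:2]*1000
# lines of trim
seg=cv2.HoughLinesP(h,1,np.pi/180,12,minLineLength=12,maxLineGap=4)
for s in seg[:,0]:
    q=pts(c,s.reshape(2,2),.053)[:,:2]*1000;d=q[1]-q[0];print(s,q.round().tolist(),round(float(np.arctan2(d[1],d[0])),3))
g=cv2.inRange(c['image'],(0,0,0),(75,75,70));g[:,:305]=0;g[:184]=0;g[208:]=0;g[:,340:]=0
print('tray',rect(c,g,.022))
for n,b,z in(('white',(355,150,380,172),.1),('red',(355,210,380,228),.08)):
    print(n,pts(c,[[(b[0]+b[2])/2-3,(b[1]+b[3])/2]],z))
# rotor/base circle
hs=cv2.cvtColor(c['image'],cv2.COLOR_RGB2HSV)
save(c,'c.png',(150,90,390,270))
E
```

```text
knob (array([617. ,  47.7]), array([55.3, 19.3]), 0.02, array([0.6163, 0.0469]), 91)
pad (array([731.5,  43.1]), array([70.7, 41.8]), 0.019, array([0.7319, 0.0434]), 256)
gate (array([513.7,  76.1]), array([139.7, 138.5]), 1.316, array([0.5266, 0.0782]), 227)
[187 200 196 165] [[477.0, 152.0], [595.0, 125.0]] -0.224
[224 211 234 176] [[443.0, 28.0], [560.0, -3.0]] -0.259
[197 165 233 175] [[595.0, 121.0], [563.0, 0.0]] -1.828
[195 166 233 176] [[592.0, 128.0], [560.0, 0.0]] -1.814
[193 180 198 165] [[545.0, 133.0], [595.0, 118.0]] -0.294
[224 210 227 196] [[446.0, 28.0], [493.0, 19.0]] -0.191
tray (array([ 502.2, -305.4]), array([95.7, 62. ]), 1.431, array([ 0.5026, -0.3106]), 282)
white [[ 0.60940977 -0.42438596  0.1       ]]
red [[ 0.42313703 -0.42901144  0.08      ]]
```

View pics/c.png

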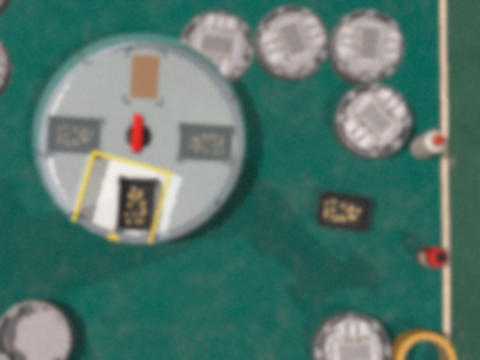

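Knob and axis sit near (0.617,0.047). The bay points outward at about 0.02 rad and the gate outward at about 2.89 rad, so the rotor needs about +2.87. I'm moving towards the knob and turning the wrist anticlockwise.

>>> {"op": "jog_arm", "data": {"deltas": [{"delta_pos": [0.95,-0.43,0],"yaw": -1,"fingers": 1},{"delta_pos": [0.95,-0.43,0],"yaw": -1,"fingers": 1},{"delta_pos": [0.95,-0.43,0],"yaw": -1,"fingers": 1},{"delta_pos": [0.95,-0.43,0],"yaw": -1,"fingers": 1},{"delta_pos": [0.95,-0.43,0],"yaw": -1,"fingers": 1},{"delta_pos": [0.95,-0.43,0],"yaw": -1,"fingers": 1},{"delta_pos": [0.95,-0.43,0],"yaw": -1,"fingers": 1},{"delta_pos": [0.95,-0.43,0],"yaw": -1,"fingers": 1}]}}

```text
clock: 0.95
eef_pos: [0.4227, -0.2006, 0.2309]
tool_rot: [0.809, 0.588, -0.0, -0.0]
ft_force: [0.1, 0.2, -0.2]
grip_width: 0.0851
grasp_force: 0.0
```

```bash
cat > d.py <<'E'
import sys
from h import *
# usage: x y z [angle of tool y] -> normalised deltas from current pose
a=[float(v) for v in sys.argv[1:]]
o=bot.get_obs();M=R.from_quat(o['tool_rot']).as_matrix();p=np.array(o['eef_pos'])
y=np.arctan2(M[1,1],M[0,1])
print('t',o['clock'],'p',p.round(4),'yang',y.round(3),'q',np.round(o['joint_pos'],3),'F',np.round(o['ft_force'],1),'w',o['grip_width'],o['grasp_force'])
if len(a)>2: print('delta',(M.T@(np.array(a[:3])-p)/.3).round(3))
if len(a)>3: print('yaw',-((a[3]-y+np.pi)%(2*np.pi)-np.pi)/(np.pi/4))
E
python3 d.py .617 .046 .2 1.59
```

```text
t 0.95 p [ 0.4227 -0.2006  0.2309] yang -0.313 q [-0.443  0.178 -0.076  1.318 -0.     1.44 ] F [ 0.1  0.2 -0.2] w 0.08512982062820934 0.0
delta [0.981 0.364 0.103]
yaw -2.422571434189133
```

>>> {"op": "jog_arm", "data": {"deltas": [{"delta_pos": [0.98,0.36,0.1],"yaw": -1,"fingers": 1},{"delta_pos": [0.98,0.36,0.1],"yaw": -1,"fingers": 1},{"delta_pos": [0.98,0.36,0.1],"yaw": -1,"fingers": 1},{"delta_pos": [0.98,0.36,0.1],"yaw": -1,"fingers": 1},{"delta_pos": [0.98,0.36,0.1],"yaw": -1,"fingers": 1},{"delta_pos": [0.98,0.36,0.1],"yaw": -1,"fingers": 1},{"delta_pos": [0.98,0.36,0.1],"yaw": -1,"fingers": 1},{"delta_pos": [0.98,0.36,0.1],"yaw": -1,"fingers": 1}]}}

```text
clock: 1.75
eef_pos: [0.6164, 0.0436, 0.1998]
tool_rot: [0.523, 0.852, -0.001, -0.001]
ft_force: [-0.4, -0.4, 0.3]
grip_width: 0.0853
grasp_force: 0.0
```

>>> {"op": "jog_arm", "data": {"deltas": [{"delta_pos": [0,0,0],"yaw": -1,"fingers": 0.6},{"delta_pos": [0,0,0],"yaw": -1,"fingers": 0.6},{"delta_pos": [0,0,0],"yaw": -1,"fingers": 0.6},{"delta_pos": [0,0,0],"yaw": -1,"fingers": 0.6},{"delta_pos": [0,0,0],"yaw": -1,"fingers": 0.6},{"delta_pos": [0,0,0],"yaw": -1,"fingers": 0.6}]}}

```text
clock: 2.35
eef_pos: [0.615, 0.0402, 0.2018]
tool_rot: [0.158, 0.987, -0.001, -0.0]
ft_force: [-0.1, 0.2, -0.7]
grip_width: 0.0512
grasp_force: 0.0
```

```bash
python3 d.py .617 .0465 .072 1.59
```

```text
t 2.35 p [0.615  0.0402 0.2018] yang 1.253 q [ 6.600e-02  4.880e-01  2.890e-01  1.372e+00 -1.000e-03  3.830e-01] F [-0.1  0.2 -0.7] w 0.051155521514036004 0.0
delta [0.    0.023 0.433]
yaw -0.4287644333251877
```

>>> {"op": "jog_arm", "data": {"deltas": [{"delta_pos": [0.0,0.02,0.0],"yaw": -0.43,"fingers": 0.6},{"delta_pos": [0.0,0.02,0.0],"yaw": -0.43,"fingers": 0.6},{"delta_pos": [0.0,0.02,0.0],"yaw": -0.43,"fingers": 0.6},{"delta_pos": [0.0,0.02,0.15],"yaw": -0.43,"fingers": 0.6},{"delta_pos": [0.0,0.02,0.3],"yaw": -0.43,"fingers": 0.6},{"delta_pos": [0.0,0.02,0.43],"yaw": -0.43,"fingers": 0.6},{"delta_pos": [0.0,0.02,0.43],"yaw": -0.43,"fingers": 0.6},{"delta_pos": [0.0,0.02,0.43],"yaw": -0.43,"fingers": 0.6}]}}

```text
clock: 3.15
eef_pos: [0.6172, 0.0471, 0.0728]
tool_rot: [-0.009, 1.0, -0.0, -0.001]
ft_force: [0.7, -0.0, 0.2]
grip_width: 0.0515
grasp_force: 0.0
```

```bash
python3 d.py .617 .0465 .072 1.59
```

```text
t 3.15 p [0.6172 0.0471 0.0728] yang 1.589 q [ 0.076  0.579  0.092  1.086 -0.     0.058] F [ 0.7 -0.   0.2] w 0.051545246895665725 0.0
delta [ 0.001 -0.002  0.003]
yaw -0.0012694874133899333
```

Closing on the knob and watching the side force for any centring error.

>>> {"op": "jog_arm", "data": {"deltas": [{"delta_pos": [0,0,0],"yaw": 0,"fingers": 0},{"delta_pos": [0,0,0],"yaw": 0,"fingers": 0},{"delta_pos": [0,0,0],"yaw": 0,"fingers": 0},{"delta_pos": [0,0,0],"yaw": 0,"fingers": 0},{"delta_pos": [0,0,0],"yaw": 0,"fingers": 0},{"delta_pos": [0,0,0],"yaw": 0,"fingers": 0}]}}

```text
clock: 3.75
eef_pos: [0.6202, 0.0481, 0.0756]
tool_rot: [-0.01, 1.0, -0.001, 0.003]
ft_force: [-0.8, -4.3, 6.8]
grip_width: 0.0151
grasp_force: 58.6
```

```bash
python3 d.py; python3 -c "
from h import *
print(bot.get_obs()['ft_torque'])"
```

```text
t 3.75 p [0.6202 0.0481 0.0756] yang 1.592 q [ 0.079  0.576  0.096  1.084 -0.003  0.058] F [-0.8 -4.3  6.8] w 0.015090349577562334 58.641239404678345
[-0.78657765 -0.12936441  0.2313867 ]
```

>>> {"op": "jog_arm", "data": {"deltas": [{"delta_pos": [0,0,-0.01],"yaw": -0.1,"fingers": 0},{"delta_pos": [0,0,-0.01],"yaw": -0.22,"fingers": 0},{"delta_pos": [0,0,-0.01],"yaw": -0.35,"fingers": 0},{"delta_pos": [0,0,-0.01],"yaw": -0.48,"fingers": 0},{"delta_pos": [0,0,-0.01],"yaw": -0.61,"fingers": 0},{"delta_pos": [0,0,-0.01],"yaw": -0.74,"fingers": 0},{"delta_pos": [0,0,-0.01],"yaw": -0.87,"fingers": 0},{"delta_pos": [0,0,-0.01],"yaw": -1,"fingers": 0}]}}

```text
clock: 4.55
eef_pos: [0.6199, 0.0486, 0.0756]
tool_rot: [-0.394, 0.919, -0.001, 0.002]
ft_force: [4.1, -2.3, -6.5]
grip_width: 0.0149
grasp_force: 61.4
```

```bash
python3 d.py; python3 - <<'E'
from m import *
print(bot.get_obs()['ft_torque'])
c=bot.camera('top');save(c,'e.png',(150,90,390,270))
E
```

```text
t 4.55 p [0.6199 0.0486 0.0756] yang 2.38 q [ 7.900e-02  5.780e-01  9.800e-02  1.087e+00 -1.000e-03 -7.300e-01] F [ 4.1 -2.3 -6.5] w 0.01486337204952825 61.40911817550659
[-0.23690469 -1.10450341 -0.32308589]
```

View pics/e.png

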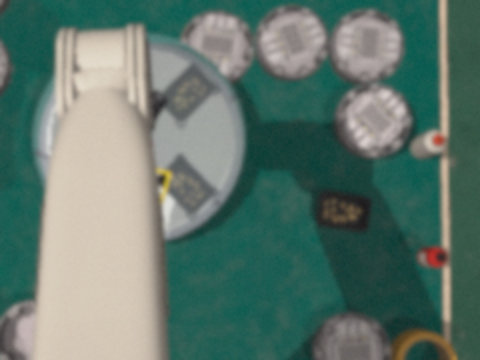

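Grip is good: the rotor followed by 45° (the trays are visible at diagonals). Continuing the turn.

>>> {"op": "jog_arm", "data": {"deltas": [{"delta_pos": [0,0,0],"yaw": -0.13,"fingers": 0},{"delta_pos": [0,0,0],"yaw": -0.3,"fingers": 0},{"delta_pos": [0,0,0],"yaw": -0.47,"fingers": 0},{"delta_pos": [0,0,0],"yaw": -0.64,"fingers": 0},{"delta_pos": [0,0,0],"yaw": -0.81,"fingers": 0},{"delta_pos": [0,0,0],"yaw": -1,"fingers": 0}]}}

```text
clock: 5.2
eef_pos: [0.6195, 0.0488, 0.0756]
tool_rot: [0.716, -0.698, 0.001, -0.001]
ft_force: [2.8, -3.7, -5.5]
grip_width: 0.0152
grasp_force: 61.6
```

>>> {"op": "jog_arm", "data": {"deltas": [{"delta_pos": [0,0,0],"yaw": -0.13,"fingers": 0},{"delta_pos": [0,0,0],"yaw": -0.3,"fingers": 0},{"delta_pos": [0,0,0],"yaw": -0.47,"fingers": 0},{"delta_pos": [0,0,0],"yaw": -0.64,"fingers": 0},{"delta_pos": [0,0,0],"yaw": -0.81,"fingers": 0},{"delta_pos": [0,0,0],"yaw": -1,"fingers": 0}]}}

```text
clock: 5.8
eef_pos: [0.6191, 0.0486, 0.0756]
tool_rot: [0.929, -0.371, 0.001, -0.0]
ft_force: [2.8, -3.6, -5.0]
grip_width: 0.0153
grasp_force: 61.7
```

>>> {"op": "jog_arm", "data": {"deltas": [{"delta_pos": [0,0,0],"yaw": -0.1,"fingers": 0},{"delta_pos": [0,0,0],"yaw": -0.2,"fingers": 0},{"delta_pos": [0,0,0],"yaw": -0.3,"fingers": 0},{"delta_pos": [0,0,0],"yaw": -0.4,"fingers": 0},{"delta_pos": [0,0,0],"yaw": -0.5,"fingers": 0},{"delta_pos": [0,0,0],"yaw": -0.58,"fingers": 0},{"delta_pos": [0,0,0],"yaw": -0.64,"fingers": 0},{"delta_pos": [0,0,0],"yaw": -0.64,"fingers": 0},{"delta_pos": [0,0,0],"yaw": -0.64,"fingers": 0},{"delta_pos": [0,0,0],"yaw": -0.64,"fingers": 0}]}}

```text
clock: 6.8
eef_pos: [0.6189, 0.0483, 0.0756]
tool_rot: [0.991, -0.13, 0.001, 0.001]
ft_force: [3.9, -4.1, -2.9]
grip_width: 0.0151
grasp_force: 60.5
```

```bash
python3 d.py; python3 - <<'E'
from m import *
c=bot.camera('side');save(c,'f.png',(200,130,360,250))
c=bot.camera('top');
print('pad',rect(c,mask(c,(7,70,80),(20,255,255),(180,160,240,225)),.018))
E
```

```text
t 6.8 p [0.6189 0.0483 0.0756] yang -1.832 q [ 7.900e-02  5.770e-01  9.700e-02  1.089e+00 -2.000e-03 -2.801e+00] F [ 3.9 -4.1 -2.9] w 0.015079809560262567 60.472782254219055Traceback (most recent call last):
  File "<stdin>", line 4, in <module>
  File "m.py", line 7, in rect
    v,u=np.nonzero(m); p=pts(c,np.c_[u,v],z)[:,:2]
                         ~~~^^^^^^^^^^^^^^^^
  File "h.py", line 6, in pts
    n=cv2.undistortPoints(np.array(uv,float).reshape(-1,1,2),K,np.array(c['distortion'],float)).reshape(-1,2)
      ~~~~~~~~~~~~~~~~~~~^^^^^^^^^^^^^^^^^^^^^^^^^^^^^^^^^^^^^^^^^^^^^^^^^^^^^^^^^^^^^^^^^^^^^^
cv2.error: OpenCV(4.12.0) /io/opencv/modules/calib3d/src/undistort.dispatch.cpp:347: error: (-215:Assertion failed) CV_IS_MAT(_src) && CV_IS_MAT(_dst) && (_src->rows == 1 || _src->cols == 1) && (_dst->rows == 1 || _dst->cols == 1) && _src->cols + _src->rows - 1 == _dst->rows + _dst->cols - 1 && (CV_MAT_TYPE(_src->type) == CV_32FC2 || CV_MAT_TYPE(_src->type) == CV_64FC2) && (CV_MAT_TYPE(_dst->type) == CV_32FC2 || CV_MAT_TYPE(_dst->type) == CV_64FC2) in function 'cvUndistortPointsInternal'
```

View pics/f.png

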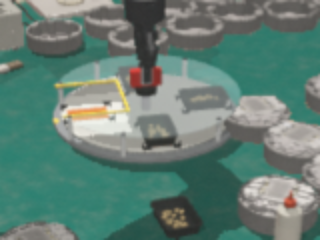

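The side view shows the orange pad in the gate under the yellow trim. Releasing, rising, and heading for the tray.

>>> {"op": "jog_arm", "data": {"deltas": [{"delta_pos": [0,0,0],"yaw": 0,"fingers": 0.5},{"delta_pos": [0,0,0],"yaw": 0,"fingers": 0.5},{"delta_pos": [0,0,0],"yaw": 0,"fingers": 0.5},{"delta_pos": [0,0,0],"yaw": 0,"fingers": 0.5},{"delta_pos": [0,0,-0.16],"yaw": 0,"fingers": 0.5},{"delta_pos": [0,0,-0.32],"yaw": 0,"fingers": 0.5},{"delta_pos": [0,0,-0.4],"yaw": 0,"fingers": 0.5},{"delta_pos": [0,0,-0.4],"yaw": 0,"fingers": 0.5}]}}

```text
clock: 7.7
eef_pos: [0.6208, 0.0497, 0.2012]
tool_rot: [0.991, -0.13, 0.005, -0.001]
ft_force: [0.8, 0.2, -0.0]
grip_width: 0.0427
grasp_force: 0.0
```

```bash
python3 d.py .504 -.306 .19 3.0
```

```text
t 7.7 p [0.6208 0.0497 0.2012] yang -1.832 q [ 0.08   0.492  0.294  1.362  0.    -2.8  ] F [ 0.8  0.2 -0. ] w 0.04268094650756173 0.0
delta [-0.07   1.246  0.032]
yaw 1.8475468616996642
```

>>> {"op": "jog_arm", "data": {"deltas": [{"delta_pos": [-0.04,0.62,0],"yaw": 0.92,"fingers": 1},{"delta_pos": [-0.04,0.62,0],"yaw": 0.92,"fingers": 1},{"delta_pos": [-0.04,0.62,0],"yaw": 0.92,"fingers": 1},{"delta_pos": [-0.04,0.62,0],"yaw": 0.92,"fingers": 1},{"delta_pos": [-0.04,0.62,0],"yaw": 0.92,"fingers": 1},{"delta_pos": [-0.04,0.62,0],"yaw": 0.92,"fingers": 1},{"delta_pos": [-0.04,0.62,0],"yaw": 0.92,"fingers": 1}]}}

```text
clock: 8.4
eef_pos: [0.5578, -0.1269, 0.1945]
tool_rot: [0.882, -0.471, -0.001, 0.0]
ft_force: [0.2, 1.2, -0.1]
grip_width: 0.0855
grasp_force: 0.0
```

```bash
python3 d.py .504 -.306 .1 3.0;  python3 - <<'E'
from m import *
c=bot.camera('top');save(c,'g.png',(150,90,390,270))
s=bot.camera('side')
print('knob',rect(c,mask(c,(0,150,100),(6,255,255),(200,135,240,175)),.10))
print('pad',rect(c,mask(c,(7,70,80),(20,255,255),(180,170,240,225)),.018))
g=cv2.inRange(s['image'],(0,0,0),(70,70,65));g[:225]=0;g[255:]=0;g[:,:268]=0;g[:,308:]=0
print('tray side',rect(s,g,.022))
E
```

```text
t 8.4 p [ 0.5578 -0.1269  0.1945] yang -2.552 q [-0.224  0.402  0.136  1.306  0.    -2.384] F [ 0.2  1.2 -0.1] w 0.08549109305419818 0.0
delta [0.397 0.481 0.315]
yaw 0.9307563967017671
knob (array([618.4,  47.2]), array([19.4, 55.4]), -0.299, array([0.6175, 0.047 ]), 87)
pad (array([511.9,  77.9]), array([48.1, 75.9]), -0.27, array([0.5119, 0.0779]), 308)
tray side (array([ 494.8, -330.7]), array([136.1,  66.1]), 1.429, array([ 0.4954, -0.3255]), 266)
```

View pics/g.png

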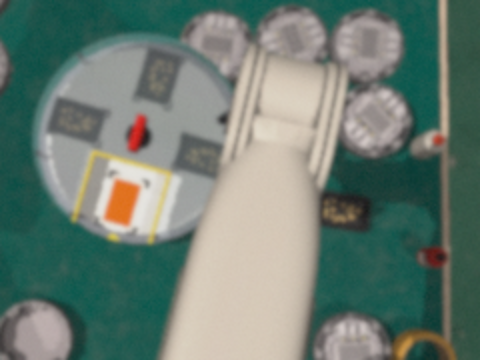

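The pad sits centred in the gate: centre (0.512,0.078), heading -0.27, within a couple of mm of the estimated gate middle. Moving over the tray.

>>> {"op": "jog_arm", "data": {"deltas": [{"delta_pos": [0.4,0.48,0.1],"yaw": 0.93,"fingers": 1},{"delta_pos": [0.4,0.48,0.1],"yaw": 0.93,"fingers": 1},{"delta_pos": [0.4,0.48,0.2],"yaw": 0.93,"fingers": 1},{"delta_pos": [0.4,0.48,0.31],"yaw": 0.93,"fingers": 1},{"delta_pos": [0.4,0.48,0.31],"yaw": 0.93,"fingers": 1},{"delta_pos": [0.4,0.48,0.31],"yaw": 0.93,"fingers": 1},{"delta_pos": [0.4,0.48,0.31],"yaw": 0.93,"fingers": 1}]}}

```text
clock: 9.2
eef_pos: [0.5052, -0.3061, 0.1023]
tool_rot: [-0.656, 0.755, 0.0, 0.0]
ft_force: [0.1, -0.5, 0.6]
grip_width: 0.0856
grasp_force: 0.0
```

```bash
python3 d.py .503 -.306 .002 3.0;  python3 - <<'E'
from m import *
s=bot.camera('side');save(s,'i.png',(200,130,360,280))
E
```

```text
t 9.2 p [ 0.5052 -0.3061  0.1023] yang 3.002 q [-5.450e-01  5.000e-01  4.100e-02  1.112e+00  1.000e-03 -1.976e+00] F [ 0.1 -0.5  0.6] w 0.08555977944728228 0.0
delta [0.001 0.007 0.334]
yaw 0.002704190772191493
```

View pics/i.png

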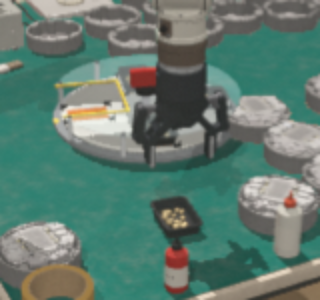

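The gripper straddles the tray, which is at (176,215) in the crop, and clears the bottles. Descending slowly.

>>> {"op": "jog_arm", "data": {"deltas": [{"delta_pos": [0,0.006,0.1],"yaw": 0,"fingers": 1},{"delta_pos": [0,0.006,0.2],"yaw": 0,"fingers": 1},{"delta_pos": [0,0.006,0.27],"yaw": 0,"fingers": 1},{"delta_pos": [0,0.006,0.31],"yaw": 0,"fingers": 1},{"delta_pos": [0,0.006,0.335],"yaw": 0,"fingers": 1},{"delta_pos": [0,0.006,0.335],"yaw": 0,"fingers": 1},{"delta_pos": [0,0.006,0.335],"yaw": 0,"fingers": 1}]}}

```text
clock: 9.95
eef_pos: [0.5041, -0.3069, 0.0031]
tool_rot: [-0.655, 0.756, -0.001, 0.0]
ft_force: [0.7, -0.7, -0.3]
grip_width: 0.0858
grasp_force: 0.0
```

>>> {"op": "jog_arm", "data": {"deltas": [{"delta_pos": [0,0,0],"yaw": 0,"fingers": 0.5},{"delta_pos": [0,0,0],"yaw": 0,"fingers": 0.5},{"delta_pos": [0,0,0],"yaw": 0,"fingers": 0.5},{"delta_pos": [0,0,0],"yaw": 0,"fingers": 0.5},{"delta_pos": [0,0,0],"yaw": 0,"fingers": 0.5},{"delta_pos": [0,0,0],"yaw": 0,"fingers": 0.5}]}}

```text
clock: 10.55
eef_pos: [0.5037, -0.3073, 0.0036]
tool_rot: [-0.654, 0.756, -0.001, 0.0]
ft_force: [-1.8, -0.2, 5.4]
grip_width: 0.0603
grasp_force: 64.1
```

```bash
python3 d.py
```

```text
t 10.55 p [ 0.5037 -0.3073  0.0036] yang 2.998 q [-0.548  0.601 -0.076  0.891  0.    -1.975] F [-1.8 -0.2  5.4] w 0.06028513197434513 64.0512009822578
```

Gripped at 60 mm. Lifting, then measuring how the tray sits in the fingers.

>>> {"op": "jog_arm", "data": {"deltas": [{"delta_pos": [0,0,-0.05],"yaw": 0,"fingers": 0.5},{"delta_pos": [0,0,-0.12],"yaw": 0,"fingers": 0.5},{"delta_pos": [0,0,-0.22],"yaw": 0,"fingers": 0.5},{"delta_pos": [0,0,-0.34],"yaw": 0,"fingers": 0.5},{"delta_pos": [0,0,-0.46],"yaw": 0,"fingers": 0.5},{"delta_pos": [0,0,-0.5],"yaw": 0,"fingers": 0.5},{"delta_pos": [0,0,-0.5],"yaw": 0,"fingers": 0.5}]}}

```text
clock: 11.25
eef_pos: [0.5043, -0.3077, 0.1543]
tool_rot: [-0.654, 0.756, -0.003, 0.001]
ft_force: [-0.6, -0.1, -1.6]
grip_width: 0.0602
grasp_force: 65.5
```

```bash
python3 d.py .512 .078 .15 -1.838; python3 - <<'E'
from m import *
s=bot.camera('side');cv2.imwrite('pics/j.png',cv2.resize(s['image'][130:280,200:360,::-1],None,fx=4,fy=4,interpolation=cv2.INTER_CUBIC))
E
```

```text
t 11.25 p [ 0.5043 -0.3077  0.1543] yang 2.998 q [-0.548  0.456  0.112  1.222  0.    -1.975] F [-0.6 -0.1 -1.6] w 0.06018627249759049 65.47577090346749
delta [-1.276  0.159  0.011]
yaw -1.843094855829154
```

View pics/j.png

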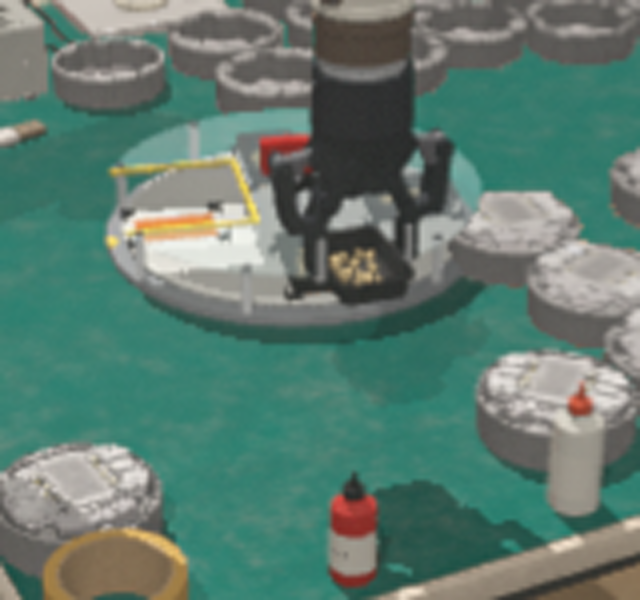

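The tray hangs level in the fingers at about (355,265). Carrying it to the bay in two hops.

>>> {"op": "jog_arm", "data": {"deltas": [{"delta_pos": [-0.1,0.08,0],"yaw": -0.1,"fingers": 0.5},{"delta_pos": [-0.22,0.08,0],"yaw": -0.25,"fingers": 0.5},{"delta_pos": [-0.34,0.08,0],"yaw": -0.42,"fingers": 0.5},{"delta_pos": [-0.46,0.08,0],"yaw": -0.58,"fingers": 0.5},{"delta_pos": [-0.56,0.08,0],"yaw": -0.75,"fingers": 0.5},{"delta_pos": [-0.62,0.08,0],"yaw": -0.88,"fingers": 0.5},{"delta_pos": [-0.64,0.08,0],"yaw": -0.92,"fingers": 0.5},{"delta_pos": [-0.64,0.08,0],"yaw": -0.92,"fingers": 0.5}]}}

```text
clock: 12.1
eef_pos: [0.5056, -0.1125, 0.15]
tool_rot: [0.88, -0.476, -0.002, 0.001]
ft_force: [0.4, -0.5, -1.6]
grip_width: 0.0607
grasp_force: 65.6
```

```bash
python3 d.py .512 .078 .12 -1.838
```

```text
t 12.1 p [ 0.5056 -0.1125  0.15  ] yang -2.563 q [-0.219  0.328 -0.093  1.153 -0.    -2.369] F [ 0.4 -0.5 -1.6] w 0.060699907979301644 65.56701523935772
delta [-0.52  -0.366  0.1  ]
yaw -0.9225951479917925
```

>>> {"op": "jog_arm", "data": {"deltas": [{"delta_pos": [-0.1,-0.07,0],"yaw": -0.1,"fingers": 0.5},{"delta_pos": [-0.2,-0.14,0],"yaw": -0.25,"fingers": 0.5},{"delta_pos": [-0.3,-0.21,0],"yaw": -0.42,"fingers": 0.5},{"delta_pos": [-0.4,-0.28,0],"yaw": -0.58,"fingers": 0.5},{"delta_pos": [-0.48,-0.34,0],"yaw": -0.75,"fingers": 0.5},{"delta_pos": [-0.52,-0.366,0.05],"yaw": -0.88,"fingers": 0.5},{"delta_pos": [-0.52,-0.366,0.1],"yaw": -0.92,"fingers": 0.5},{"delta_pos": [-0.52,-0.366,0.1],"yaw": -0.92,"fingers": 0.5},{"delta_pos": [-0.52,-0.366,0.1],"yaw": -0.92,"fingers": 0.5}]}}

```text
clock: 13.0
eef_pos: [0.5129, 0.0762, 0.1212]
tool_rot: [0.991, -0.136, -0.001, 0.0]
ft_force: [0.8, -1.0, -1.3]
grip_width: 0.06
grasp_force: 65.6
```

```bash
python3 d.py .512 .078 .026 -1.838; python3 - <<'E'
from m import *
s=bot.camera('side');cv2.imwrite('pics/k.png',cv2.resize(s['image'][130:230,205:315,::-1],None,fx=6,fy=6,interpolation=cv2.INTER_CUBIC))
E
```

```text
t 13.0 p [0.5129 0.0762 0.1212] yang -1.843 q [ 0.148  0.353 -0.138  1.082 -0.    -2.721] F [ 0.8 -1.  -1.3] w 0.05999838070440924 65.56249225166539
delta [-0.004 -0.005  0.317]
yaw -0.006927102967559832
```

View pics/k.png

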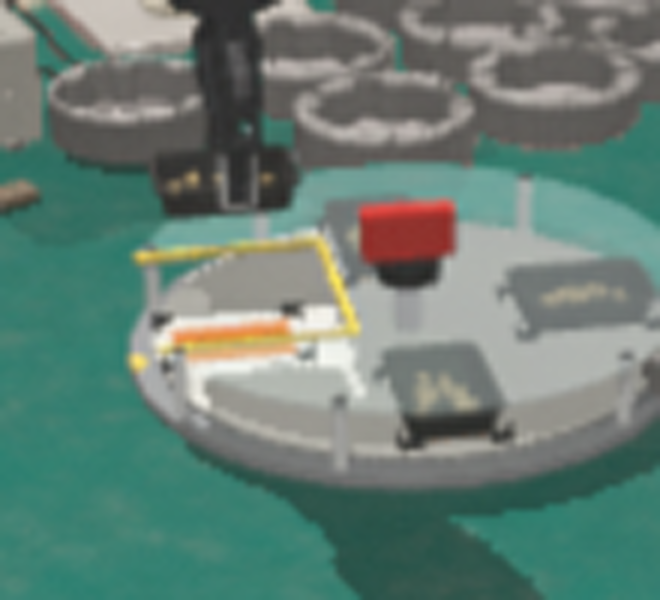

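Tray above the bay, level. Its silhouette spans columns 153–298 with the near finger at 240, so it may sit slightly outward in the grip; I'll compute the offset.

```bash
python3 - <<'E'
from m import *
s=bot.camera('side');o=bot.get_obs();M=R.from_quat(o['tool_rot']).as_matrix();p=np.array(o['eef_pos'])
K=np.array([[s['fx'],0,s['cx']],[0,s['fy'],s['cy']],[0,0,1.]])
pr=lambda P:cv2.projectPoints(np.array(P,float),np.array(s['rvec'],float),np.array(s['tvec'],float),K,np.array(s['distortion'],float))[0].reshape(-1,2)
z=p[2]-.0036+.022
X=M[:,0].copy();X[2]=0;Y=M[:,1].copy();Y[2]=0;b=np.array([p[0],p[1],z])
print('toolx',X.round(3),'tooly',Y.round(3))
for off in(-.008,0,.008):
    q=pr([b+(off+a*.045)*X+c*.031*Y for a in(-1,1) for c in(-1,1)]);print(off,((q-[205,130])*6).round().tolist())
print('finger pads',((pr([b+c*.034*Y for c in(-1,1)])-[205,130])*6).round())
a=np.array([np.cos(-.27),np.sin(-.27),0]);t=np.array([-a[1],a[0],0]);g=np.array([.512,.078,.018])
print('pad',((pr([g])-[205,130])*6).round(), 'pad measured mean:')
m=mask(s,(5,130,120),(20,255,255),(228,178,260,195));v,u=np.nonzero(m);print(((u.mean()-205)*6).round(),((v.mean()-130)*6).round(),pts(s,[[u.mean(),v.mean()]],.018))
E
```

```text
toolx [ 0.963 -0.269  0.   ] tooly [-0.269 -0.963  0.   ]
-0.008 [[137.0, 148.0], [147.0, 188.0], [280.0, 137.0], [295.0, 176.0]]
0 [[150.0, 147.0], [160.0, 187.0], [293.0, 136.0], [308.0, 175.0]]
0.008 [[162.0, 146.0], [173.0, 186.0], [306.0, 135.0], [321.0, 174.0]]
finger pads [[221. 139.]
 [235. 183.]]
pad [[230. 339.]] pad measured mean:
229.0 331.0 [[0.51520716 0.08816213 0.018     ]]
```

The offset is about 2 mm, within margin. Lowering to just above the stops' height, then gently to the floor.

>>> {"op": "jog_arm", "data": {"deltas": [{"delta_pos": [0,-0.004,0.06],"yaw": -0.005,"fingers": 0.5},{"delta_pos": [0,-0.004,0.14],"yaw": -0.005,"fingers": 0.5},{"delta_pos": [0,-0.004,0.21],"yaw": -0.005,"fingers": 0.5},{"delta_pos": [0,-0.004,0.26],"yaw": -0.005,"fingers": 0.5},{"delta_pos": [0,-0.004,0.285],"yaw": -0.005,"fingers": 0.5},{"delta_pos": [0,-0.004,0.3],"yaw": -0.005,"fingers": 0.5},{"delta_pos": [0,-0.004,0.3],"yaw": -0.005,"fingers": 0.5},{"delta_pos": [0,-0.004,0.3],"yaw": -0.005,"fingers": 0.5}]}}

```text
clock: 13.9
eef_pos: [0.5144, 0.0785, 0.0327]
tool_rot: [0.991, -0.133, 0.001, -0.0]
ft_force: [-0.2, 0.0, -1.1]
grip_width: 0.0605
grasp_force: 65.6
```

```bash
python3 d.py .5125 .0777 .0216 -1.838
```

```text
t 13.9 p [0.5144 0.0785 0.0327] yang -1.837 q [ 0.152  0.453 -0.25   0.867 -0.    -2.724] F [-0.2  0.  -1.1] w 0.060517040032383465 65.567068241362
delta [-0.005  0.004  0.037]
yaw 0.0015940416591227206
```

>>> {"op": "jog_arm", "data": {"deltas": [{"delta_pos": [-0.005,0.003,0],"yaw": 0,"fingers": 0.5},{"delta_pos": [-0.005,0.003,0.01],"yaw": 0,"fingers": 0.5},{"delta_pos": [-0.005,0.003,0.02],"yaw": 0,"fingers": 0.5},{"delta_pos": [-0.005,0.003,0.028],"yaw": 0,"fingers": 0.5},{"delta_pos": [-0.005,0.003,0.034],"yaw": 0,"fingers": 0.5},{"delta_pos": [-0.005,0.003,0.036],"yaw": 0,"fingers": 0.5},{"delta_pos": [-0.005,0.003,0.036],"yaw": 0,"fingers": 0.5}]}}

```text
clock: 14.6
eef_pos: [0.5118, 0.0781, 0.0216]
tool_rot: [0.991, -0.132, -0.0, -0.0]
ft_force: [-2.9, -1.4, 4.0]
grip_width: 0.0603
grasp_force: 66.1
```

```bash
python3 d.py .5125 .0777 .0216 -1.838
```

```text
t 14.6 p [0.5118 0.0781 0.0216] yang -1.836 q [ 0.151  0.464 -0.266  0.84   0.    -2.725] F [-2.9 -1.4  4. ] w 0.06029694659057884 66.07822853467951
delta [ 0.003  0.001 -0.   ]
yaw 0.0021070140174429463
```

Contact (+5 N) at exactly floor height. Releasing and rising.

>>> {"op": "jog_arm", "data": {"deltas": [{"delta_pos": [0,0,0],"yaw": 0,"fingers": 0.88},{"delta_pos": [0,0,0],"yaw": 0,"fingers": 0.88},{"delta_pos": [0,0,0],"yaw": 0,"fingers": 0.88},{"delta_pos": [0,0,0],"yaw": 0,"fingers": 0.88},{"delta_pos": [0,0,0],"yaw": 0,"fingers": 0.88},{"delta_pos": [0,0,-0.05],"yaw": 0,"fingers": 0.88},{"delta_pos": [0,0,-0.15],"yaw": 0,"fingers": 0.88},{"delta_pos": [0,0,-0.3],"yaw": 0,"fingers": 0.88},{"delta_pos": [0,0,-0.46],"yaw": 0,"fingers": 0.88},{"delta_pos": [0,0,-0.6],"yaw": 0,"fingers": 0.88},{"delta_pos": [0,0,-0.6],"yaw": 0,"fingers": 0.88}]}}

```text
clock: 15.7
eef_pos: [0.5159, 0.0787, 0.2079]
tool_rot: [0.991, -0.132, 0.006, -0.002]
ft_force: [0.3, 0.3, -0.1]
grip_width: 0.0752
grasp_force: 0.0
```

>>> {"op": "jog_arm", "data": {"deltas": [{"delta_pos": [0.16,0.16,0],"yaw": 0,"fingers": 0.88},{"delta_pos": [0.16,0.32,0],"yaw": 0,"fingers": 0.88},{"delta_pos": [0.16,0.48,0],"yaw": 0,"fingers": 0.88},{"delta_pos": [0.16,0.64,0],"yaw": 0,"fingers": 0.88},{"delta_pos": [0.16,0.8,0],"yaw": 0,"fingers": 0.88},{"delta_pos": [0.16,0.8,0],"yaw": 0,"fingers": 0.88},{"delta_pos": [0.16,0.8,0],"yaw": 0,"fingers": 0.88}]}}

```text
clock: 16.4
eef_pos: [0.499, -0.1521, 0.2003]
tool_rot: [0.989, -0.144, -0.001, 0.006]
ft_force: [-0.7, 0.8, -0.2]
grip_width: 0.0749
grasp_force: 0.0
```

```bash
python3 - <<'E'
from m import *
t=bot.camera('top');s=bot.camera('side')
f=lambda i,b:cv2.resize(i[b[1]:b[3],b[0]:b[2],::-1],(390,390),interpolation=cv2.INTER_CUBIC)
cv2.imwrite('pics/l.png',np.hstack([f(t['image'],(165,105,275,215)),f(s['image'],(210,150,300,240))]))
print('knob',rect(t,mask(t,(0,150,100),(6,255,255),(200,135,240,175)),.10),bot.get_obs()['ft_force'])
g=cv2.inRange(t['image'],(0,0,0),(75,75,70));g[:178]=0;g[212:]=0;g[:,:195]=0;g[:,:0]=0;g[:,232:]=0
print('tray',rect(t,g,.04))
E
```

```text
knob (array([618.1,  47.4]), array([18. , 54.3]), -0.222, array([0.6159, 0.0474]), 81) [-0.95760111  0.05953211  0.63375675]
tray (array([507.8,  78.3]), array([55.4, 80.9]), -0.23, array([0.5114, 0.0779]), 195)
```

View pics/l.png

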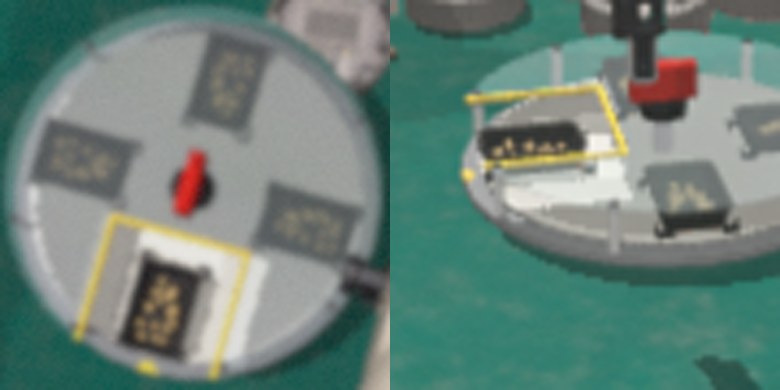

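The tray is in the gate bay, but it looks a little outward (left panel, centre (160,308)). Checking seating and tilt with depth, compared with a seated neighbour tray.

```bash
python3 - <<'E'
from m import *
for n in('top','side'):
    c=bot.camera(n);d=c['range_z'];v,u=np.mgrid[0:384,0:512]
    K=np.array([[c['fx'],0,c['cx']],[0,c['fy'],c['cy']],[0,0,1.]])
    q=cv2.undistortPoints(np.c_[u.ravel(),v.ravel()].astype(float).reshape(-1,1,2),K,np.array(c['distortion'],float)).reshape(-1,2)
    P=(np.c_[q,np.ones(len(q))]*d.reshape(-1,1)-np.array(c['tvec'],float).ravel())@cv2.Rodrigues(np.array(c['rvec'],float))[0]
    a=np.array([-np.cos(-.268),-np.sin(-.268)]);t=np.array([-a[1],a[0]])
    w=P[:,:2]-[.6189,.0483];r=w@a;s=w@t
    k=(d.ravel()>0)&(abs(s)<.02)&(r>.05)&(r<.18)
    print(n,'radial profile: r, median z, n (mm)')
    for lo in np.arange(.05,.18,.006):
        j=k&(r>=lo)&(r<lo+.006)
        if j.sum():print(round(lo*1000+3),(np.median(P[j,2])*1000).round(1),c['image'].reshape(-1,3)[j].mean(0).round(),j.sum())
    j=(d.ravel()>0)&(abs(r-.112)<.06)&(abs(s)<.05)&(P[:,2]>.032)&(P[:,2]<.045)&(c['image'].reshape(-1,3).max(1)<110)
    print('rim extents r',np.percentile(r[j],[2,98]).round(4),'s',np.percentile(s[j],[2,98]).round(4),j.sum())
    A=np.c_[r[j],s[j],np.ones(j.sum())];print('slope',np.linalg.lstsq(A,P[j,2],rcond=None)[0].round(3))
E
```

```text
top radial profile: r, median z, n (mm)
53 18.8 [231. 229. 223.] 20
59 17.6 [228. 226. 221.] 20
65 18.8 [192. 189. 182.] 22
71 37.4 [116. 113. 109.] 13
77 30.3 [58. 55. 54.] 25
83 18.5 [64. 58. 54.] 22
89 18.8 [82. 73. 62.] 17
95 20.7 [103.  89.  70.] 23
101 22.6 [111.  95.  72.] 20
107 20.0 [109.  93.  72.] 21
113 21.3 [114.  97.  73.] 21
119 18.9 [106.  90.  71.] 20
125 19.6 [98. 85. 69.] 21
131 23.1 [111.  95.  73.] 19
137 20.8 [102.  88.  69.] 21
143 20.2 [104.  90.  69.] 21
149 19.4 [76. 67. 57.] 22
155 29.0 [68. 65. 64.] 20
161 36.2 [123. 121. 120.] 23
167 10.6 [163. 159. 133.] 19
173 10.3 [155. 154. 114.] 21
179 0.8 [110. 125.  90.] 13
rim extents r [0.0729 0.1594] s [-0.0273  0.0315] 93
slope [-0.009  0.012  0.04 ]
side radial profile: r, median z, n (mm)
53 19.6 [240. 237. 229.] 3
59 18.2 [240. 238. 230.] 3
65 27.5 [180. 178. 171.] 1
71 38.9 [123. 122. 116.] 6
77 34.7 [60. 61. 59.] 7
83 29.8 [76. 73. 66.] 4
89 23.3 [139. 124.  96.] 2
95 28.8 [121. 108.  90.] 2
101 30.3 [147. 129. 101.] 3
107 25.0 [132. 118.  94.] 1
113 26.1 [119. 108.  85.] 4
119 24.7 [120. 108.  86.] 3
131 27.2 [116. 106.  87.] 6
137 -582.2 [103.  93.  78.] 5
143 -584.5 [126. 110.  87.] 8
149 -585.6 [91. 82. 70.] 9
155 17.3 [104.  98.  88.] 10
161 8.8 [132. 127. 118.] 16
167 8.6 [168. 160. 140.] 11
173 6.4 [155. 151. 113.] 13
179 -0.1 [ 99. 116.  98.] 9
rim extents r [0.0725 0.1582] s [-0.0339  0.0339] 69
slope [0.015 0.072 0.037]
```

Rim depth is level (slope about 0.01) at about 38–40 mm, as expected for a seated tray. Its centre is about 4 mm off radially and 2 mm tangentially, both within limits. The gripper is clear, so I'm handing in.

```bash
python3 -c "
from workcell import bot
print(bot.job_done())"
```

```text
the job is handed in; nothing more can be done
None
```

The job is handed in: the empty bay is in the gate and the tray is released in it, measuring flat and about 4 mm off centre (limit 9 mm), with the bottles and brush untouched; no verdict came back.

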